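# Free the seized filter cartridge of the vacuum unit

## Robot

A 6-joint arm with a two-finger parallel gripper is mounted at the origin on the work surface. World frame = base frame: x ahead of the robot, y to its left, z up, the work surface at z = 0. Lengths are in m, angles in rad, forces in N, time in s.
With the tool pointing down it reaches from about 0.25 to 0.775 m from the base axis. Payload 4 kg.
Tool frame: the origin (TCP) lies at the very end of the fingers, on their centre line; the grasp point (between the pads) lies 19 mm behind it; x points along the fingers, y is the direction in which the jaws open and shut, and the axes are right-handed (so a half turn about x gives the same grasp; the last joint's range is limited). The gripper opens to 94 mm and grips with 3 to 60 N. Pads are 16 mm wide; open, the fingers measure 119 mm over their backs; the gripper's body (75 mm by 177 mm) begins 78 mm behind the grasp point.
Start: joints at [-0.103, 0.087, 1.371, -0, 1.684, -0.103], TCP at [0.55, -0, 0.206] pointing down, gripper open.
Joint ranges: [-3.1, 3.1], [-0.76, 2.03], [0.27, 2.55], [-1.08, 4.22], [0.17, 2.65], [-2.57, 2.57]. Speed limits (rad/s): [2.79, 2.79, 3.14, 3.14, 3.14, 3.14].

## Interface

Orientations are given as [roll, pitch, yaw] about the fixed x, y, z axes, in that order (R = Rz(yaw) Ry(pitch) Rx(roll)).
In Python, from bench import robot gives the robot as it stands.
- The arm moves only by the tool carry_out, never from a script. Its argument "targets" is a list of rows, each a list of 5 numbers: the closure, from 0 (fully open) to 1 (shut), then the shift along the tool's x, y, z in cm, then the turn about the tool's x in degrees. In form: [[fingers, tx, ty, tz, turn], ...]. A call has 1 to 20 rows; each row shifts and turns the commanded pose from where the row before left it, along the tool's axes as they then stand; what a row does not reach is not made up. A row lasts 1/10 s, in which the tool goes at most 50 mm and 8.59 degrees, less where a joint would pass 70% of its speed; a pose out of reach is approached as far as the arm can. A call is refused whole if a number of a shift passes 5 or a number of a turn 8.59, either way. A call with a gripper value outside its range is refused whole. The fingers move at their own pace and stop on an object; the grip force is fixed at half the most. Time passes only in rows, so rows that do not move let the fingers close. It gives the time, the measured TCP pose, the force and the opening at its end, in the units of the state.
- robot.get_obs(): the state, without advancing time (a new reading comes with each control period).
- robot.snapshot(name): name is "scene" or "side" or "wrist"; returns a dict with "image" (480x640x3 uint8, red, green, blue), "camera_matrix" (3x3 intrinsics, pixels), "pose" (4x4, takes a point from camera to world coordinates). Camera axes: x right, y up, looking along -z (the intrinsics and any distortion apply to the point x, -y, -z); pixel columns grow to the right and rows downward; lengths in m; the calibration is good to about 2 mm. A picture is of the moment at which its call begins. There is no depth.
- robot.close_job(): hands the job in, once; it reports no verdict.
The state is a dict: "time": time; "joint_positions": joint angles; "qvel": joint speeds; "joint_torque": joint torques, N m; "tool_pos": TCP position; "ee_rot": TCP orientation; "wrist_force": force on the tool from outside, world axes, zero at the start; "wrist_torque": the same for the moment, N m; "width": finger opening in m.
Only numpy, scipy, OpenCV 4.12 (cv2) and the standard library are available. Lean on these libraries where they do the work, as an engineer would, in place of code of your own. Each camera call takes 0.05 s, during which the arm holds its last target. There are 200 camera calls.

## Task

Lever up the grey hood of the green vacuum unit with the flat blade of the blue scraper, swing it fully open, and lay the scraper down flat on the bench. The orange filter cartridge under the hood is seized and a straight pull only lifts the whole unit: twist it back and forth, some 25 degrees each way, while easing it up little by little, without lifting the unit off its feet or pushing it about. Stand the cartridge upright in the yellow tray and leave everything else as it is.

Things in the scene. Friction and masses are not known exactly. Their poses are not given: they have to be found in the camera images.
- unit: Green vacuum unit, loose on four rubber feet, about 2 kg: 110 mm (x) by 230 mm (y), deck 85 mm above the bench. Origin: centre of its underside, at bench level; x points from the front (red switch, louvres) to the hood's hinge. On the deck: the grey hood, centred at y = -25 mm, and a gauge at y = +82 mm, top 147 mm above the bench. Hose tails stick out 26 mm at -y.
- cover (a joint): Hinge of the grey hood, rad: 0 shut on the deck, grows as the front edge swings up and over towards the hinge; stop at 1.85. The stiff hinge (about 0.2 N m) holds the hood wherever it is left.
- cover_hinge (a point): Hinge line of the hood, at its far lower edge: 50 mm behind the bore, at deck height (85 mm above the bench). It runs along the unit's y; axes are the unit's. The hood is a grey box open below, 95 mm (x) by 94 mm (y) by 40 mm high, walls 3 mm.
- cover_lip (a point): Middle of the outer lower edge of the yellow lip (44 mm wide, 3 mm thick) that sticks out 8 mm from the hood's front wall; moves with the hood. Shut: 103 mm in front of the hinge line, 6 mm above the deck. Below the lip the wall has a notch 40 mm wide, 6 mm high above the deck; a blade can go 25 mm past the wall before it meets the cartridge.
- bore (a point): Centre of the mouth of the filter bore (30.5 mm wide), at deck height, 85 mm above the bench; axes are the unit's. The bore's rubber seal grips the cartridge's stem with some 32 N of dry friction, more than the unit's weight; while the stem turns, the upward drag is far less: a rise of 2 mm per 0.6 rad of turn takes about 8 N. The seal lets go after 21 mm of rise.
- cartridge: Orange filter cartridge, 71 mm tall, 0.1 kg. Origin: centre of the foot of its round stem (28 mm diameter, 42 mm long, black and copper); above it a flange 40 mm wide to 47 mm, then a bar grip from 47 to 71 mm, 36 mm long along its x, 12 mm thick along y. Seated: flange on the deck, origin 42 mm below the deck, bar along the unit's x within 6 degrees.
- scraper: Flat scraper, 200 mm long, 0.1 kg, lying on the bench with its x along its length. Origin: the middle of its length at bench level, where handle and blade meet. Blue handle from x = -100 to 0 mm, 22 mm wide and 18 mm high from the bench up; steel blade from x = 0 to +100 mm, 22 mm wide, 2.5 mm thick, its mid-plane 5 mm above the handle's underside.
- scraper_tip (a point): Middle of the tip edge of the scraper's blade, at x = +100 mm and 5 mm above its underside.
- tray: Yellow open parts tray, fixed: 130 by 130 mm outside, 28 mm high, walls and floor 4 mm. Origin: centre of its underside.
- fitting: Brass hose fitting standing in a part of the tray, 22 mm diameter, 28 mm high; origin at its foot. Not to be disturbed.
- oil_bottle: Amber bottle, 54 mm diameter, 150 mm high; origin at its foot. Bystander.
- film_roll: White film roll on end, 72 mm diameter, 130 mm high; origin at its foot. Bystander.
- grease_tin: Tin with red lid, 68 mm diameter, 70 mm high; origin at its foot. Bystander.
- wrench: Steel wrench lying flat, 170 mm long along its x, 40 mm wide, 8 mm high; origin at its middle. Bystander.
- tape_roll: Brown ring of tape lying flat, 76 mm diameter, 24 mm high; origin at its centre on the bench. Bystander.
- screw_box: Cardboard box with a blue band, 80 (x) by 55 by 36 mm; origin at the centre of its underside. Bystander.
Mind the look-alikes: they are no part of the job. Of the things that look like the scraper, the middle-sized one is meant.

How it is judged:
On the way, in this order (a step that is already met when the one before it is completed fails the run):
1. the scraper levers the shut hood up by at least 0.15 rad (blade in contact with the hood) (value of joint cover above 0.15 rad and contact force between scraper and cover above 0.3 N), for 0.05 s.
2. the hood stands open by at least 1.45 rad (value of joint cover above 1.45 rad), for 0.1 s.
3. the cartridge is turned at least 0.25 rad out of line with the unit while it has risen less than 12 mm (angle between the x axis of cartridge and the x axis of unit, either way round above 0.25 rad and z of cartridge in the frame of unit below 0.055 m), for 0.02 s.
4. it is turned back to within 0.15 rad of in line while its stem is still in the bore (angle between the x axis of cartridge and the x axis of unit, either way round below 0.15 rad and z of cartridge in the frame of unit below 0.075 m).
5. the cartridge is out of the bore, its foot above the deck (z of cartridge in the frame of unit above 0.087 m), for 0.05 s.
At the end, for the whole second after the job is handed in: The cartridge stands upright (within 0.1 rad) and still on the floor of the yellow tray, the hood is open by at least 1.45 rad, the scraper lies flat and still on the bench, and the unit stands on its feet (x of cartridge in the frame of tray between -0.055 and 0.055 m and y of cartridge in the frame of tray between -0.055 and 0.055 m and height (world z) of cartridge below 0.008 m and angle between cartridge's own z axis and vertical below 0.1 rad and linear speed of each of cartridge, scraper, unit below 0.02 m/s and value of joint cover above 1.45 rad and height (world z) of scraper below 0.006 m and height (world z) of scraper_tip below 0.015 m and height (world z) of unit below 0.004 m); the robot touches nothing.
It fails at once if the unit is lifted off its feet (its underside rises over 6 mm or tilts over 0.07 rad) (height (world z) of unit above 0.006 m or angle between unit's own z axis and vertical above 0.07 rad).
It fails at once if the unit is pushed more than 30 mm (distance of unit from where it was at the start of the episode above 0.03 m).
It fails at once if a bystander is moved more than 25 mm (distance of any of oil_bottle, film_roll, grease_tin, wrench, tape_roll, screw_box, fitting from where it was at the start of the episode above 0.025 m).
It fails at once if a standing bystander is knocked over (tilts over 0.4 rad) (angle between any of oil_bottle, film_roll, grease_tin, fitting's own z axis and vertical above 0.4 rad).
It also fails if it takes over 72 s, if anything falls off the work surface, if the arm or the gripper's body presses on something with over 40 N, if the wrist force passes 120 N, or if a joint passes its speed limit or range.

## Working session

There is one attempt and no reset: what is moved stays moved. The work goes in short steps, Python scripts to look and compute and a tool call to move; the robot and the scene stay as the last step left them, time stands still between calls to the robot, and variables do not carry over. Pictures are saved under pics/ and viewed, about 8 in all and at most 12, crops included, and the job is handed in when it is done.

Besides the shell and the picture viewer there is one more tool, called after "Request:" by a JSON object that holds its "method" and its "body". carry_out: Moves the arm, as the interface text tells. Its arguments: {"type":"object","properties":{"targets":{"type":"array","items":{"type":"array","items":{"type":"number"}}}},"required":["targets"]}

```bash
ls; mkdir -p pics; python3 - <<'E'
from bench import robot
import cv2,numpy as np,pickle
o=robot.get_obs();print({k:np.round(v,3) for k,v in o.items()})
for n in ["scene","side","wrist"]:
    s=robot.snapshot(n);cv2.imwrite(f"pics/{n}0.png",s["image"][:,:,::-1]);pickle.dump(s,open(f"pics/{n}0.pkl","wb"))
    print(n,np.round(s["camera_matrix"],1).tolist(),np.round(s["pose"],3).tolist(),s.keys())
E
```

```text
pics
{'time': np.float64(0.0), 'joint_positions': array([-0.103,  0.088,  1.372, -0.   ,  1.684, -0.103]), 'qvel': array([ 0.   ,  0.001, -0.   , -0.   , -0.   , -0.001]), 'joint_torque': array([ 1.0000e-03, -3.4018e+01, -3.0242e+01,  7.2000e-02,  3.3000e-02,
       -0.0000e+00]), 'tool_pos': array([0.549, 0.   , 0.204]), 'ee_rot': array([-1.665,  1.569,  3.047]), 'wrist_force': array([ 0.466, -0.274, -0.439]), 'wrist_torque': array([ 0.045, -0.039,  0.021]), 'width': np.float64(0.094)}
scene [[486.0, 0.0, 327.8], [0.0, 486.0, 240.5], [0.0, 0.0, 1.0]] [[-0.557, -0.588, 0.587, 1.211], [0.83, -0.391, 0.397, 0.5], [-0.004, 0.708, 0.706, 0.966], [0.0, 0.0, 0.0, 1.0]] dict_keys(['image', 'camera_matrix', 'pose'])
side [[491.4, 0.0, 325.5], [0.0, 491.4, 241.1], [0.0, 0.0, 1.0]] [[-0.97, 0.192, -0.152, 0.298], [-0.244, -0.747, 0.619, 0.709], [0.005, 0.637, 0.771, 1.0], [0.0, 0.0, 0.0, 1.0]] dict_keys(['image', 'camera_matrix', 'pose'])
wrist [[346.1, 0.0, 318.1], [0.0, 346.1, 237.3], [0.0, 0.0, 1.0]] [[1.0, -0.0, 0.003, 0.55], [-0.0, 0.971, 0.239, 0.071], [-0.003, -0.239, 0.971, 0.384], [0.0, 0.0, 0.0, 1.0]] dict_keys(['image', 'camera_matrix', 'pose'])
```

View pics/scene0.png

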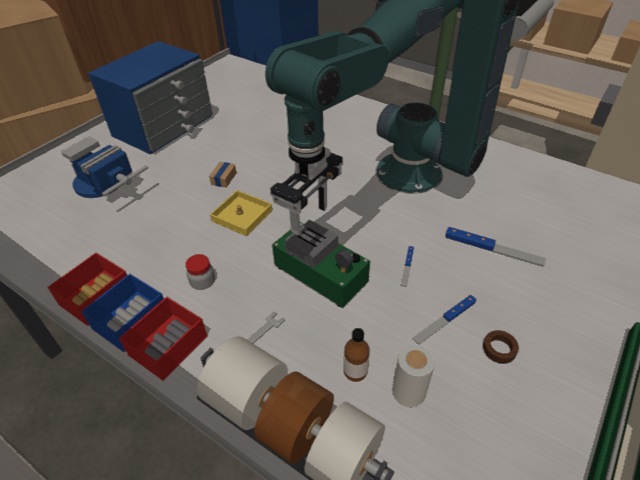

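View pics/side0.png

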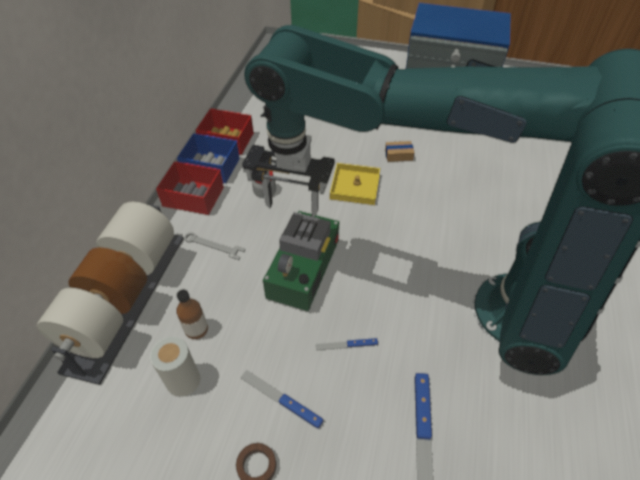

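```bash
python3 - <<'E'
import cv2,numpy as np
def c(n,x,y,w=130,h=97):
    im=cv2.imread(f"pics/{n}0.png")[y:y+h,x:x+w]
    im=cv2.resize(im,(400,300),interpolation=cv2.INTER_CUBIC)
    for i in range(0,w,10):
        X=int(i*400/w); cv2.line(im,(X,0),(X,4 if (x+i)%50 else 12),(0,0,255),1)
    cv2.putText(im,f"{n} {x},{y}",(5,294),0,.4,(0,0,255));return im
cv2.imwrite("pics/m1.png",np.vstack([np.hstack([c("scene",265,210),c("side",250,205)]),np.hstack([c("scene",390,270),c("side",225,350)])]))
E
```

```text
(no output)
```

View pics/m1.png

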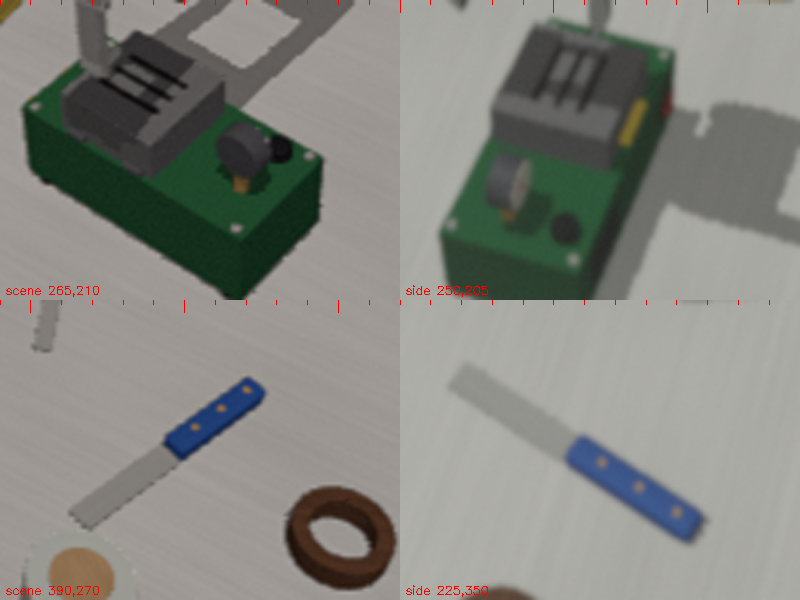

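View pics/wrist0.png

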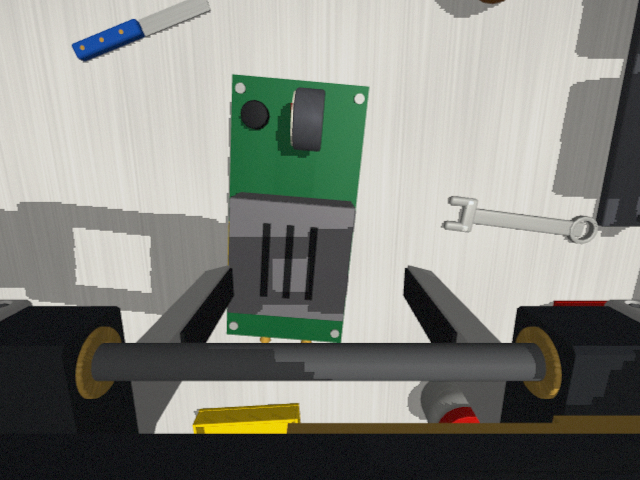

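```bash
cat > h.py <<'E'
import numpy as np,pickle,cv2
from scipy.optimize import least_squares
def load(n): return pickle.load(open(f"pics/{n}.pkl","rb"))
def ray(s,p,z):
    K=s["camera_matrix"];T=s["pose"]
    d=np.linalg.inv(K)@[p[0],p[1],1];d=T[:3,:3]@(d*[1,-1,-1]);o=T[:3,3]
    return o+d*(z-o[2])/d[2]
def proj(s,P):
    T=s["pose"];c=(np.asarray(P)-T[:3,3])@T[:3,:3]*[1,-1,-1]
    q=c@s["camera_matrix"].T;return q[...,:2]/q[...,2:]
E
python3 - <<'E'
from h import *
S,D,W=load("scene0"),load("side0"),load("wrist0")
np.set_printoptions(precision=4,suppress=True)
for nm,s,ps,z in [("deck",W,[(233,75),(368,87),(341,342),(227,333)],.085),("screws",W,[(240,88),(359,98),(334,334),(233,326)],.086),("deckS",S,[(273.1,244.1),(344,288),(369.7,260.4)],.085),("deckD",D,[(263.3,280.4),(338.4,220.6),(308.5,292.8)],.085)]:
    print(nm);print(np.array([ray(s,p,z)[:2] for p in ps]))
for s,ps in [(S,[(416.3,341.6),(446.6,318.4),(473.2,298)]),(D,[(244.3,374.7),(281.4,398.4),(321.9,424.4)])]:
    print([ray(s,p,z)[:2] for p,z in zip(ps,[.005,.015,.015])])
print(ray(W,(210,5),.005),ray(W,(141,30),.018),ray(W,(75,52),.018))
print("tray",[ray(S,p,.028)[:2] for p in[(211,211),(241,194),(272,208),(245,233)]],"side",[ray(D,p,.028)[:2] for p in[(336,165),(381,168),(378,202),(331,196)]])
print("fit",ray(S,(239,209),.028)[:2],ray(D,(358,179),.028)[:2])
print("bot",ray(S,(356,376),0)[:2],ray(S,(409,400),0)[:2],"tape",ray(S,(500,347),.012)[:2],"tin",ray(S,(200,283),0)[:2],ray(S,(222,175),.02)[:2],"wr",ray(S,(275,318),0)[:2],"small",[ray(S,p,.01)[:2] for p in[(410,247),(404,285)]],"big",[ray(S,p,.01)[:2] for p in[(447,233),(545,262)]])
E
```

```text
deck
[[ 0.4813  0.1305]
 [ 0.5893  0.1215]
 [ 0.5711 -0.1064]
 [ 0.4621 -0.097 ]]
screws
[[ 0.4866  0.1206]
 [ 0.5822  0.1131]
 [ 0.5642 -0.0973]
 [ 0.4686 -0.0891]]
deckS
[[ 0.5677 -0.1041]
 [ 0.5892  0.124 ]
 [ 0.48    0.1295]]
deckD
[[ 0.5858  0.1209]
 [ 0.4625 -0.0986]
 [ 0.4777  0.1278]]
[array([0.5749, 0.3152]), array([0.4829, 0.348 ]), array([0.3894, 0.3772])]
[array([0.5711, 0.3132]), array([0.4766, 0.347 ]), array([0.3828, 0.3779])]
[0.4444 0.209  0.005 ] [0.3808 0.1834 0.018 ] [0.3148 0.1645 0.018 ]
tray [array([ 0.5197, -0.3786]), array([ 0.4122, -0.3571]), array([ 0.4108, -0.2387]), array([ 0.5352, -0.2353])] side [array([ 0.5298, -0.3613]), array([ 0.3992, -0.3816]), array([ 0.383 , -0.2429]), array([ 0.5137, -0.2332])]
fit [ 0.4678 -0.3164] [ 0.4549 -0.319 ]
bot [0.7251 0.2439] [0.7108 0.3666] tape [0.4868 0.4813] tin [ 0.722  -0.2318] [ 0.3668 -0.478 ] wr [ 0.7013 -0.0012] small [array([0.3131, 0.1647]), array([0.4431, 0.214 ])] big [array([0.2057, 0.2264]), array([0.1642, 0.4891])]
```

```bash
cat >> h.py <<'E'
from scipy.spatial.transform import Rotation as Ro
np.set_printoptions(precision=4,suppress=True)
def goal(o,P,ang):
    "deltas (cm, tool axes after the turn / before it) to TCP P with tool y along ang (deg, mod 180)"
    R=Ro.from_euler("xyz",o["ee_rot"]).as_matrix();y=R[:,1];a=np.degrees(np.arctan2(y[1],y[0]))
    d=(ang-a+90)%180-90; turn=-d   # tool x points down
    R2=R@Ro.from_euler("x",turn,degrees=True).as_matrix()
    v=(np.asarray(P)-o["tool_pos"])*100
    print("pos",o["tool_pos"],"yang %.2f"%a,"turn %.2f"%turn,"before",R.T@v,"after",R2.T@v,"F",o["wrist_force"],"w %.4f t %.2f"%(o["width"],o["time"]))
    return R
E
python3 - <<'E'
from h import *
from bench import robot
o=robot.get_obs()
print(goal(o,[.470,.349,.002],71.1)); print(o["joint_positions"])
W=load("wrist0")
# hood top corners check
print([ray(W,p,.125)[:2] for p in[(231,196),(355,207),(341,319),(229,312)]])
c=np.array([.526,.0122]);a=-.084;U=np.array([[np.cos(a),-np.sin(a)],[np.sin(a),np.cos(a)]])
for u in[(0,-.025),(-.045,.022),(.05,.022),(-.053,-.025)]: print(u,c+U@u)
E
```

```text
pos [0.5496 0.     0.2046] yang 0.00 turn -71.10 before [ 20.2767  -7.9232 -34.8928] after [ 20.2767  30.4445 -18.7994] F [ 0.6108  0.5719 -0.2685] w 0.0942 t 0.15
[[-0.0017  1.      0.    ]
 [ 0.0002  0.     -1.    ]
 [-1.     -0.0017 -0.0002]]
[-0.1031  0.0878  1.3719 -0.      1.6836 -0.1031]
[array([0.4841, 0.0388]), array([0.5771, 0.0305]), array([ 0.5679, -0.0618]), array([ 0.4767, -0.0556])]
(0, -0.025) [ 0.5239 -0.0127]
(-0.045, 0.022) [0.483  0.0379]
(0.05, 0.022) [0.5777 0.0299]
(-0.053, -0.025) [ 0.4711 -0.0083]
```

Request:
{"method": "carry_out", "body": {"targets": [[0,0,-1,-4.4,0],[0,0,-1,-4.4,0],[0,0,-1,-4.4,0],[0,0,-1,-4.4,0],[0,0,-1,-4.4,0],[0,0,-1,-4.4,0],[0,0,-1,-4.4,0],[0,0,-0.9,-4.1,0],[0,1.6,0,0,-7.9],[0,1.6,0,0,-7.9],[0,1.6,0,0,-7.9],[0,1.6,0,0,-7.9],[0,1.6,0,0,-7.9],[0,1.6,0,0,-7.9],[0,1.6,0,0,-7.9],[0,1.6,0,0,-7.9],[0,1.6,0,0,-7.9],[0,0,0,0,0],[0,0,0,0,0]]}}

```text
time: 2.05
tool_pos: [0.4708, 0.3488, 0.0612]
ee_rot: [-2.243, 1.57, -2.576]
wrist_force: [0.9, 0.5, 1.8]
width: 0.0937
```

```bash
python3 - <<'E'
from h import *
from bench import robot
o=robot.get_obs()
goal(o,[.470,.349,.002],71.1); print(o["joint_positions"])
s=robot.snapshot("wrist");cv2.imwrite("pics/w1.png",s["image"][:,:,::-1]);pickle.dump(s,open("pics/w1.pkl","wb"))
print(proj(s,[[.573,.314,.005],[.479,.3465,.018],[.386,.378,.018]]))
E
```

```text
pos [0.4708 0.3488 0.0612] yang 70.93 turn -0.17 before [ 5.9197 -0.0051 -0.074 ] after [ 5.9197 -0.0049 -0.074 ] F [0.9225 0.475  1.8181] w 0.0937 t 2.05
[ 0.541   0.2372  1.4898 -0.      1.4157 -0.6971]
[[316.9696 385.704 ]
 [316.7616 270.8918]
 [315.5672 118.4999]]
```

View pics/w1.png

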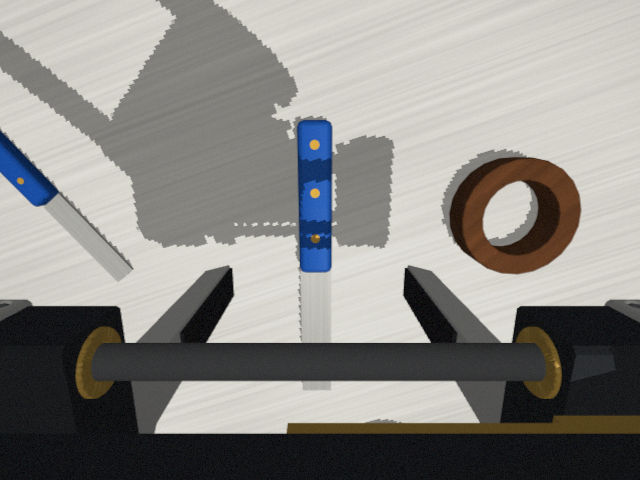

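Request:
{"method": "carry_out", "body": {"targets": [[0,2,0,0,-0.2],[0,2,0,0,0],[0,1,0,0,0],[0,0.8,0,0,0],[0,0,0,0,0],[1,0,0,0,0],[1,0,0,0,0],[1,0,0,0,0],[1,0,0,0,0],[1,0,0,0,0],[1,0,0,0,0],[1,0,0,0,0],[1,0,0,0,0],[1,0,0,0,0],[1,0,0,0,0]]}}

```text
time: 3.6
tool_pos: [0.471, 0.3488, 0.0035]
ee_rot: [-1.411, 1.57, -1.737]
wrist_force: [0.7, -0.9, 1.1]
width: 0.0216
```

```bash
python3 - <<'E'
from h import *
from bench import robot
o=robot.get_obs()
goal(o,[.40,.0,.16],85.2)
E
```

```text
pos [0.471  0.3488 0.0035] yang 71.30 turn -13.90 before [-15.6412 -35.323    4.4623] after [-15.6412 -35.3605  -4.1546] F [ 0.6513 -0.8527  1.1158] w 0.0216 t 3.60
```

Request:
{"method": "carry_out", "body": {"targets": [[1,-2,0,0,0],[1,-4,0,0,-3.5],[1,-4,0,0,-3.5],[1,-4,0,0,-3.5],[1,-2,0,0,-3.4],[1,0,-4.4,-2.7,0],[1,0,-4.4,-2.7,0],[1,0,-4.4,-2.7,0],[1,0,-4.4,-2.7,0],[1,0,-4.5,0,0],[1,0,-4.5,0,0],[1,0,-4.5,0,0],[1,0,-4.5,0,0],[1,2,0,0,0],[1,2,0,0,0],[1,2,0,0,0],[1,0.5,0,0,0],[1,0,0,0,0],[1,0,0,0,0]]}}

```text
time: 5.5
tool_pos: [0.338, 0.0086, 0.0994]
ee_rot: [-0.06, 1.569, -0.143]
wrist_force: [-0.8, 0.0, -0.2]
width: 0.0215
```

```bash
python3 - <<'E'
from h import *
from bench import robot
o=robot.get_obs()
R=goal(o,[.334,.0033,.0865],85.2)
tip=o["tool_pos"]+R@[-.0015,0,.108];print("tip",tip)
ims=[]
for n in["side","scene","wrist"]:
    s=robot.snapshot(n);pickle.dump(s,open(f"pics/{n}2.pkl","wb"))
    q=proj(s,[tip,tip-R[:,2]*.1]);print(n,q)
    x,y=q[0].astype(int)-[100,75];x,y=max(x,0),max(y,0)
    ims.append(cv2.resize(s["image"][y:y+150,x:x+200,::-1],(400,300),interpolation=cv2.INTER_CUBIC));print(x,y)
ims.append(np.zeros_like(ims[0]))
cv2.imwrite("pics/m2.png",np.vstack([np.hstack(ims[:2]),np.hstack(ims[2:])]))
E
```

```text
pos [0.338  0.0086 0.0994] yang 85.23 turn 0.03 before [ 1.287  -0.5591 -0.3585] after [ 1.287  -0.5593 -0.3582] F [-0.7772  0.0002 -0.2466] w 0.0215 t 5.50
tip [ 0.4456 -0.0004  0.101 ]
side [[336.0407 247.5155]
 [377.2228 258.6412]]
236 172
scene [[333.3994 227.6234]
 [356.2628 207.7436]]
233 152
wrist [[315.7517 444.8978]
 [315.4105 295.4878]]
215 369
```

View pics/m2.png

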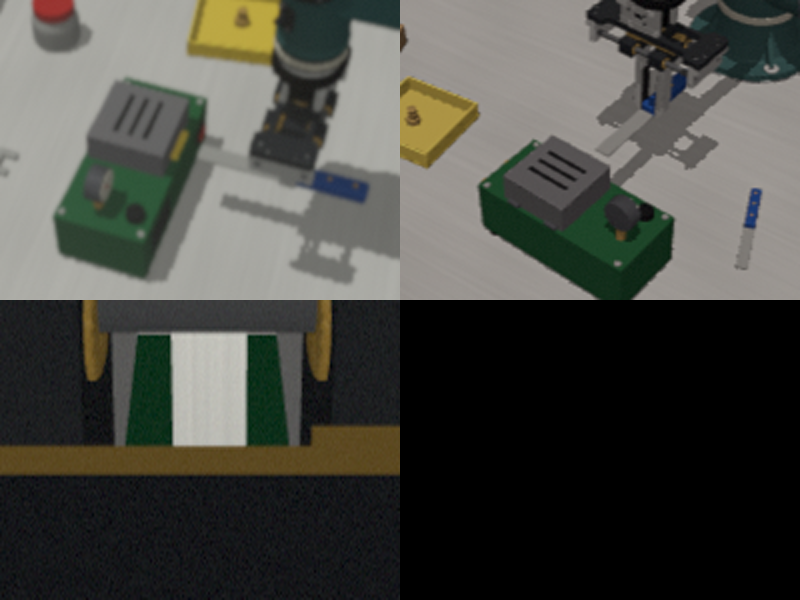

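Request:
{"method": "carry_out", "body": {"targets": [[1,0.6,-0.56,-0.36,0],[1,0.5,0,0,0],[1,0.15,0,0,0],[1,0,0,0,0],[1,0,0,0,0],[1,0,0,0,0]]}}

```text
time: 6.25
tool_pos: [0.3336, 0.0032, 0.0861]
ee_rot: [0.011, 1.57, -0.072]
wrist_force: [-0.3, -0.7, -0.8]
width: 0.0218
```

```bash
python3 - <<'E'
from h import *
from bench import robot
o=robot.get_obs()
R=goal(o,[.334,.0033,.0865],85.2)
print(R[:,2])
ims=[]
for n in["side","scene"]:
    s=robot.snapshot(n);pickle.dump(s,open(f"pics/{n}3.pkl","wb"))
    tip=o["tool_pos"]+R@[-.0015,0,.108]
    q=proj(s,[tip]);x,y=q[0].astype(int)-[50,37];print(q,x,y)
    ims.append(cv2.resize(s["image"][y:y+75,x:x+100,::-1],(400,300),interpolation=cv2.INTER_CUBIC))
cv2.imwrite("pics/m3.png",np.hstack(ims))
E
```

```text
pos [0.3336 0.0032 0.0861] yang 85.20 turn 0.00 before [-0.0363  0.0104  0.0412] after [-0.0363  0.0104  0.0412] F [-0.349  -0.7282 -0.7521] w 0.0218 t 6.25
[ 0.9965 -0.0836  0.0004]
[[338.2603 249.6903]] 288 212
[[332.5926 229.5771]] 282 192
```

Request:
{"method": "carry_out", "body": {"targets": [[1,-0.04,0,1,0],[1,0,0,1,0],[1,0,0,1,0],[1,0,0,0.7,0],[1,0,0,0.5,0],[1,0,0,0.5,0],[1,0,0,0.5,0],[1,0,0,0,0],[1,0,0,0,0]]}}

```text
time: 7.25
tool_pos: [0.3851, -0.0011, 0.0863]
ee_rot: [3.116, 1.571, 3.032]
wrist_force: [-0.1, -0.3, -0.5]
width: 0.0216
```

```bash
python3 - <<'E'
from h import *
from bench import robot
o=robot.get_obs()
R=goal(o,[.334,.0033,.0865],85.2)
tip=o["tool_pos"]+R@[-.0015,0,.108]
c=np.array([.526,.0122]);a=-.084;U=np.array([[np.cos(a),-np.sin(a)],[np.sin(a),np.cos(a)]])
print("tip unit",(tip[:2]-c)@U)
ims=[]
for n in["side","scene"]:
    s=robot.snapshot(n);pickle.dump(s,open(f"pics/{n}3.pkl","wb"))
    q=proj(s,[[.471,-.0083,.09]]);x,y=q[0].astype(int)-[50,37];print(q,x,y)
    ims.append(cv2.resize(s["image"][y:y+75,x:x+100,::-1],(400,300),interpolation=cv2.INTER_CUBIC))
cv2.imwrite("pics/m3.png",np.hstack(ims))
E
```

```text
pos [ 0.3851 -0.0011  0.0863] yang 85.20 turn 0.00 before [-0.0153  0.0114 -5.1316] after [-0.0153  0.0111 -5.1316] F [-0.1239 -0.2578 -0.4736] w 0.0216 t 7.25
tip unit [-0.0313 -0.025 ]
[[326.3526 245.861 ]] 276 208
[[325.4224 235.189 ]] 275 198
```

View pics/m3.png

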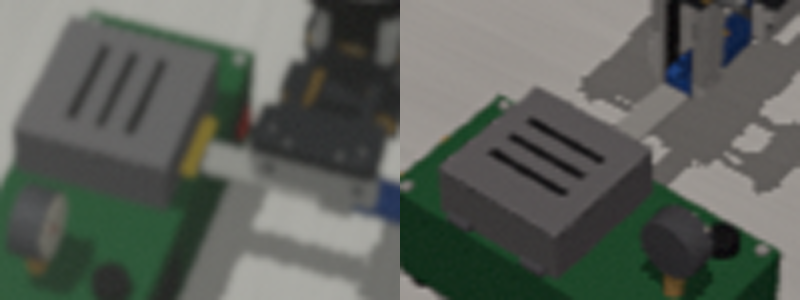

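Request:
{"method": "carry_out", "body": {"targets": [[1,-0.45,0,0,0],[1,-0.45,0,0.1,0],[1,-0.45,0,0.1,0],[1,-0.45,0,0.1,0],[1,-0.5,0,0.2,0],[1,-0.5,0,0.2,0],[1,-0.5,0,0.2,0],[1,-0.5,0,0.3,0],[1,-0.5,0,0.3,0],[1,-0.4,0,0.3,0],[1,0,0,0,0]]}}

```text
time: 8.45
tool_pos: [0.4044, -0.0028, 0.1343]
ee_rot: [-0.028, 1.568, -0.112]
wrist_force: [0.3, 0.8, -2.3]
width: 0.0219
```

```bash
python3 - <<'E'
from h import *
from bench import robot
o=robot.get_obs()
R=goal(o,[.334,.0033,.0865],85.2)
tip=o["tool_pos"]+R@[-.0015,0,.108]
print(tip[2]-.085)
s=robot.snapshot("side");pickle.dump(s,open(f"pics/side4.pkl","wb"))
im=s["image"][190:310,240:400,::-1];cv2.imwrite("pics/m4.png",cv2.resize(im,(640,480),interpolation=cv2.INTER_CUBIC))
E
```

```text
pos [ 0.4044 -0.0028  0.1343] yang 85.20 turn 0.00 before [ 4.7626  0.0167 -7.0778] after [ 4.7626  0.0165 -7.0778] F [ 0.2641  0.7808 -2.3186] w 0.0219 t 8.45
0.05108410226844905
```

View pics/m4.png

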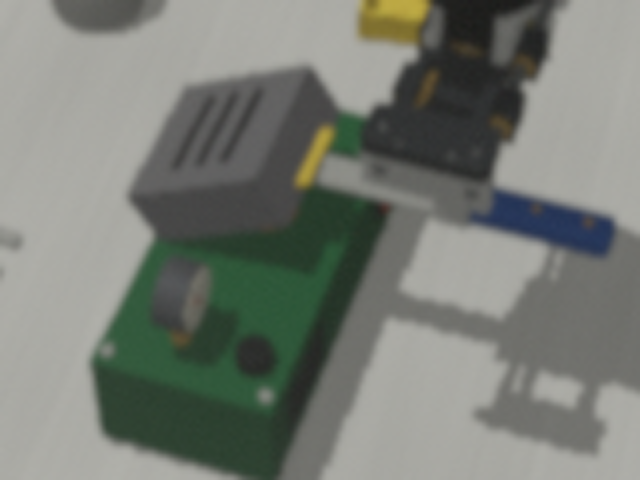

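Request:
{"method": "carry_out", "body": {"targets": [[1,-0.4,0,0.3,0],[1,-0.4,0,0.3,0],[1,-0.35,0,0.4,0],[1,-0.35,0,0.45,0],[1,-0.35,0,0.45,0],[1,-0.35,0,0.5,0],[1,-0.3,0,0.5,0],[1,-0.3,0,0.5,0],[1,-0.25,0,0.5,0],[1,-0.2,0,0.5,0],[1,-0.2,0,0.5,0],[1,-0.2,0,0.6,0],[1,-0.1,0,0.5,0],[1,-0.1,0,0.5,0],[1,-0.1,0,0.5,0],[1,0,0,0,0],[1,0,0,0,0]]}}

```text
time: 10.2
tool_pos: [0.4738, -0.0086, 0.173]
ee_rot: [0.009, 1.569, -0.075]
wrist_force: [1.6, -0.3, -3.5]
width: 0.0218
```

```bash
python3 - <<'E'
from h import *
from bench import robot
o=robot.get_obs()
R=goal(o,[.334,.0033,.0865],85.2)
tip=o["tool_pos"]+R@[-.0015,0,.108]
c=np.array([.526,.0122]);a=-.084;U=np.array([[np.cos(a),-np.sin(a)],[np.sin(a),np.cos(a)]])
print("tip hinge-rel",(tip[:2]-c)@U-[.05,0],tip[2]-.085)
ims=[]
for n in["side","scene"]:
    s=robot.snapshot(n);pickle.dump(s,open(f"pics/{n}5.pkl","wb"))
    q=proj(s,[[.526,-.0083,.13]]);x,y=q[0].astype(int)-[60,50];print(q,x,y)
    ims.append(cv2.resize(s["image"][y:y+100,x:x+120,::-1],(400,333),interpolation=cv2.INTER_CUBIC))
cv2.imwrite("pics/m5.png",np.hstack(ims))
E
```

```text
pos [ 0.4738 -0.0086  0.173 ] yang 85.20 turn 0.00 before [  8.6197   0.0124 -14.0533] after [  8.6197   0.0122 -14.0533] F [ 1.577  -0.3265 -3.5398] w 0.0218 t 10.20
tip hinge-rel [ 0.0078 -0.025 ] 0.0897304182371257
[[303.6491 230.5459]] 243 180
[[312.765  236.5462]] 252 186
```

View pics/m5.png

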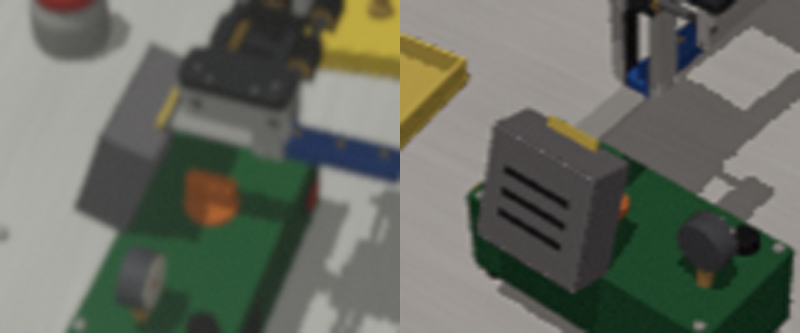

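Request:
{"method": "carry_out", "body": {"targets": [[1,0.8,0,0,0],[1,0.8,0,0,0],[1,0.8,0,0,0],[1,0,0,0.7,0],[1,0,0,0.7,0],[1,0,0,0.7,0],[1,0,0,0.5,0],[1,0,0,0.5,0],[1,0,0,0.5,0],[1,0,0,0.4,0],[1,0,0,0.4,0],[1,0,0,0,0]]}}

```text
time: 11.5
tool_pos: [0.5176, -0.0123, 0.1492]
ee_rot: [-0.157, 1.569, -0.241]
wrist_force: [-3.0, 0.7, -2.0]
width: 0.0219
```

```bash
python3 - <<'E'
from h import *
from bench import robot
o=robot.get_obs()
R=goal(o,[.334,.0033,.0865],85.2)
tip=o["tool_pos"]+R@[-.0015,0,.108]
c=np.array([.526,.0122]);a=-.084;U=np.array([[np.cos(a),-np.sin(a)],[np.sin(a),np.cos(a)]])
print("tip hinge-rel",(tip[:2]-c)@U-[.05,0],tip[2]-.085)
E
```

```text
pos [ 0.5176 -0.0123  0.1492] yang 85.20 turn -0.00 before [  6.2441   0.0215 -18.4349] after [  6.2441   0.0231 -18.4349] F [-2.9994  0.6793 -2.0374] w 0.0219 t 11.50
tip hinge-rel [ 0.0517 -0.0251] 0.06584840083987896
```

Request:
{"method": "carry_out", "body": {"targets": [[1,0,0,0.25,0],[1,0,0,0,0],[1,0,0,-2,0],[1,0,0,-4,0],[1,0,0,-4,0],[1,-0.8,0,-4,0],[1,-0.8,0,-4,0],[1,0,4.4,0,0],[1,0,4.4,0,0],[1,0,4.4,0,0],[1,0,4.4,0,0],[1,0,4.5,2.6,0],[1,0,4.5,2.6,0],[1,0,4.5,2.6,0],[1,0,4.5,2.6,0],[1,0,0,0,4.6],[1,0,0,0,4.6],[1,0,0,0,4.7],[1,0,0,0,0],[1,0,0,0,0]]}}

```text
time: 13.5
tool_pos: [0.4702, 0.3428, 0.166]
ee_rot: [0.774, 1.566, 0.449]
wrist_force: [-0.5, 0.8, -1.3]
width: 0.0216
```

```bash
python3 - <<'E'
from h import *
from bench import robot
o=robot.get_obs()
R=goal(o,[.471,.3488,.0035],71.3)
E
```

```text
pos [0.4702 0.3428 0.166 ] yang 71.38 turn 0.08 before [16.2556  0.5427 -0.1673] after [16.2556  0.5424 -0.1681] F [-0.509   0.8243 -1.3224] w 0.0216 t 13.50
```

Request:
{"method": "carry_out", "body": {"targets": [[1,4,0.5,-0.2,0],[1,4,0,0,0],[1,4,0,0,0],[1,2,0,0,0],[1,1,0,0,0],[1,0.5,0,0,0],[1,0.4,0,0,0],[1,0.3,0,0,0],[1,0,0,0,0],[1,0,0,0,0]]}}

```text
time: 14.5
tool_pos: [0.4697, 0.3482, 0.0042]
ee_rot: [0.789, 1.568, 0.463]
wrist_force: [-0.4, 1.5, 3.0]
width: 0.0217
```

```bash
python3 - <<'E'
from h import *
from bench import robot
o=robot.get_obs()
R=goal(o,[.471,.3488,.0035],71.3)
E
```

```text
pos [0.4697 0.3482 0.0042] yang 71.31 turn 0.01 before [0.0658 0.0998 0.1064] after [0.0658 0.0998 0.1064] F [-0.4329  1.5151  3.0179] w 0.0217 t 14.50
```

Request:
{"method": "carry_out", "body": {"targets": [[0,0,0,0,0],[0,0,0,0,0],[0,0,0,0,0],[0,0,0,0,0],[0,-1,0,0,0],[0,-3,0,0,0],[0,-4,0,0,0],[0,-4,0,0,-4.6],[0,-4,0,0,-4.6],[0,-4,0,0,-4.7],[0,0,-4.4,1,0],[0,0,-4.4,1,0],[0,0,-4.4,1,0],[0,0,-4.4,1,0],[0,0,-4.4,1,0],[0,0,-4.4,1,0],[0,0,-4.4,1.1,0],[0,0,-4.6,1.2,0],[0,0,0,0,0],[0,0,0,0,0]]}}

```text
time: 16.5
tool_pos: [0.5216, -0.0129, 0.2035]
ee_rot: [0.838, 1.57, 0.752]
wrist_force: [-0.1, -0.2, -0.8]
width: 0.0945
```

```bash
python3 - <<'E'
from h import *
from bench import robot
o=robot.get_obs()
R=goal(o,[.524,-.0127,.12],85.2)
s=robot.snapshot("wrist");pickle.dump(s,open("pics/w6.pkl","wb"))
q=proj(s,[[.524,-.0127,.114],[.524,-.0127,.085]]);print(q)
x,y=190,130
A=cv2.resize(s["image"][y:y+225,x:x+300,::-1],(800,600)) 
A=A[:320];cv2.putText(A,"w 190,130 x2.667",(5,15),0,.45,(0,0,255))
B=cv2.resize(cv2.imread("pics/scene0.png")[185:241,205:280],(400,280*400//375),interpolation=cv2.INTER_CUBIC)[:280]
C=cv2.resize(cv2.imread("pics/side0.png")[158:210,320:395],(400,277),interpolation=cv2.INTER_CUBIC)
B=cv2.resize(B,(400,280*299//280))[:277]
print(B.shape)
cv2.imwrite("pics/m6.png",np.vstack([A,np.hstack([cv2.resize(cv2.imread("pics/scene0.png")[185:237,205:280],(400,277),interpolation=cv2.INTER_CUBIC),C])]))
E
```

```text
pos [ 0.5216 -0.0129  0.2035] yang 85.05 turn -0.15 before [8.3461 0.0399 0.2309] after [8.3461 0.0393 0.231 ] F [-0.0792 -0.241  -0.7573] w 0.0945 t 16.50
[[316.6688 243.8841]
 [316.7519 235.4203]]
(277, 400, 3)
```

View pics/m6.png

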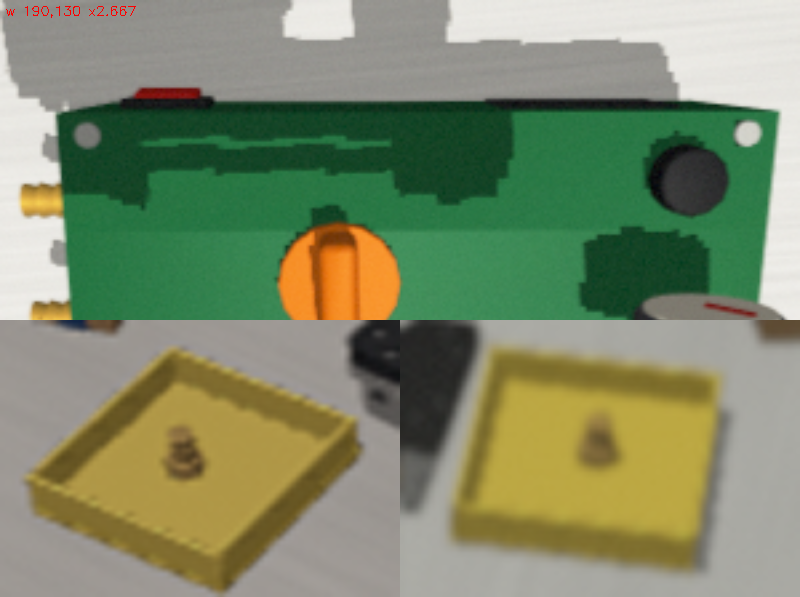

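```bash
python3 - <<'E'
from h import *
S,D,W=load("scene0"),load("side0"),load("w6")
a=np.array([ray(S,p,.028)[:2] for p in[(210.6,215.4),(237.8,190.3),(271.9,204.7),(246.6,228.7)]])
b=np.array([ray(D,p,.028)[:2] for p in[(336.5,163.1),(380.4,168.3),(375.7,199.3),(330.3,194)]])
print(a,a.mean(0));print(b,b.mean(0))
print("fit",ray(S,(240.3,213.7),.004)[:2],ray(S,(238.8,206),.03)[:2],ray(D,(357.5,184.2),.004)[:2],ray(D,(357.7,175.4),.03)[:2])
im=W["image"].astype(int);m=((im[...,0]>180)&(im[...,1]>90)&(im[...,1]<190)&(im[...,2]<90)).astype(np.uint8)
m[:200]=0;m[300:]=0;m[:,:280]=0;m[:,360:]=0
ys,xs=np.nonzero(m);print(xs.min(),xs.max(),ys.min(),ys.max())
c=max(cv2.findContours(m,0,1)[0],key=cv2.contourArea)[:,0];e=cv2.fitEllipse(cv2.convexHull(c));print(e,ray(W,e[0],.09))
# bar edges: sobel on the crop
g=cv2.cvtColor(W["image"],cv2.COLOR_RGB2GRAY)
l=cv2.createLineSegmentDetector().detect(g[205:275,290:345])[0]
for q in l[:,0]:
    if np.hypot(q[2]-q[0],q[3]-q[1])>12: print(q+[290,205,290,205],np.degrees(np.arctan2(q[3]-q[1],q[2]-q[0])))
E
```

```text
[[ 0.5345 -0.3661]
 [ 0.4042 -0.377 ]
 [ 0.3993 -0.2482]
 [ 0.5195 -0.2429]] [ 0.4644 -0.3086]
[[ 0.5303 -0.3698]
 [ 0.4006 -0.3798]
 [ 0.391  -0.2516]
 [ 0.5174 -0.2403]] [ 0.4598 -0.3104]
fit [ 0.4627 -0.32  ] [ 0.4596 -0.324 ] [ 0.4558 -0.3225] [ 0.4585 -0.3314]
295 339 215 263
((317.0296936035156, 237.8059844970703), (44.134674072265625, 49.37337875366211), 174.20091247558594) [ 0.525  -0.0125  0.09  ]
[305.5239 215.5408 295.792  227.2228] 129.79677
[321.8602 215.2382 325.2373 236.9353] 81.153015
[340.2373 234.5696 332.7148 219.5809] -116.650826
[324.6227 257.2134 334.9275 249.6719] -36.198185
[307.7569 249.4076 305.4202 223.0324] -95.06292
[296.2541 249.1696 309.7088 257.1665] 30.725454
[321.918  222.4402 309.389  221.6529] -176.40428
[335.0988 249.6264 340.0335 235.4195] -70.84564
[293.4408 237.9685 299.6449 250.4913] 63.64497
[310.6323 225.581  311.8588 260.6256] 87.99567
[322.6496 261.965  320.7544 225.6183] -92.984856
[324.7169 238.124  324.7608 253.1239] 89.83234
```

Request:
{"method": "carry_out", "body": {"targets": [[0,2,0,0.3,-2.5],[0,3,0,0,0],[0,3,0,0,0],[0,2,0,0,0],[0,0.9,0,0,0],[0,0,0,0,0],[0,0,0,0,0]]}}

```text
time: 17.25
tool_pos: [0.5253, -0.0116, 0.0952]
ee_rot: [-0.05, 1.569, -0.089]
wrist_force: [0.1, -1.5, 0.7]
width: 0.0941
```

```bash
python3 - <<'E'
from h import *
from bench import robot
o=robot.get_obs()
R=goal(o,[.5245,-.0126,.093],87.5);print(o["joint_positions"])
E
```

```text
pos [ 0.5253 -0.0116  0.0952] yang 87.78 turn 0.28 before [ 0.2203 -0.1034 -0.0789] after [ 0.2203 -0.1038 -0.0784] F [ 0.1019 -1.4997  0.6583] w 0.0941 t 17.25
[-0.1301  0.0797  1.5998  0.0001  1.46   -1.6621]
```

Request:
{"method": "carry_out", "body": {"targets": [[0,0.15,-0.1,-0.08,0],[0,0,0,0,0],[1,0,0,0,0],[1,0,0,0,0],[1,0,0,0,0],[1,0,0,0,0],[1,0,0,0,0],[1,0,0,0,0],[1,0,0,0,0],[1,0,0,0,0],[1,0,0,0,0],[1,0,0,0,0],[1,0,0,0,0]]}}

```text
time: 18.55
tool_pos: [0.5237, -0.0142, 0.0924]
ee_rot: [-1.559, 1.569, -1.6]
wrist_force: [-0.4, -1.6, -0.1]
width: 0.0117
```

```bash
python3 - <<'E'
from h import *
from bench import robot
o=robot.get_obs()
R=goal(o,[.5245,-.0126,.093],87.5);print(o["wrist_torque"])
E
```

```text
pos [ 0.5237 -0.0142  0.0924] yang 87.67 turn 0.17 before [-0.0568  0.1585  0.0736] after [-0.0568  0.1587  0.0731] F [-0.41   -1.6352 -0.0938] w 0.0117 t 18.55
[-0.3341  0.0105 -0.2269]
```

Request:
{"method": "carry_out", "body": {"targets": [[1,0,0,0,8],[1,-0.02,0,0,8],[1,-0.03,0,0,8],[1,0,0,0,-8],[1,-0.03,0,0,-8],[1,-0.03,0,0,-8],[1,-0.03,0,0,-8],[1,-0.03,0,0,-8],[1,-0.03,0,0,-8],[1,0,0,0,8],[1,-0.03,0,0,8],[1,-0.03,0,0,8],[1,-0.03,0,0,8]]}}

```text
time: 19.85
tool_pos: [0.5235, -0.014, 0.0941]
ee_rot: [-1.924, 1.569, -2.108]
wrist_force: [1.2, -1.2, -5.3]
width: 0.0115
```

```bash
python3 - <<'E'
from h import *
from bench import robot
o=robot.get_obs()
R=goal(o,[.5245,-.0126,.093],87.5);print(o["wrist_torque"])
E
```

```text
pos [ 0.5235 -0.014   0.0941] yang 79.43 turn -8.07 before [0.1102 0.1534 0.0712] after [0.1102 0.1419 0.092 ] F [ 1.2003 -1.1555 -5.2541] w 0.0115 t 19.85
[-0.3691 -0.3232  0.4536]
```

Request:
{"method": "carry_out", "body": {"targets": [[1,-0.04,0,0,8],[1,-0.04,0,0,8],[1,0,0,0,-8],[1,-0.04,0,0,-8],[1,-0.05,0,0,-8],[1,-0.05,0,0,-8],[1,-0.05,0,0,-8],[1,-0.04,0,0,-8],[1,0,0,0,8],[1,-0.04,0,0,8],[1,-0.05,0,0,8],[1,-0.05,0,0,8],[1,-0.05,0,0,8],[1,-0.04,0,0,8],[1,0,0,0,-8],[1,-0.04,0,0,-8],[1,-0.05,0,0,-8],[1,-0.05,0,0,-8],[1,-0.05,0,0,-8],[1,-0.04,0,0,-8]]}}

```text
time: 21.85
tool_pos: [0.5234, -0.0139, 0.1011]
ee_rot: [-3.113, 1.569, -2.73]
wrist_force: [2.3, -1.7, -7.0]
width: 0.0122
```

```bash
python3 - <<'E'
from h import *
from bench import robot
o=robot.get_obs()
R=goal(o,[.5245,-.0126,.093],87.5);print(o["wrist_torque"])
E
```

```text
pos [ 0.5234 -0.0139  0.1011] yang 111.94 turn 24.44 before [0.8069 0.0739 0.1546] after [0.8069 0.1313 0.1102] F [ 2.2533 -1.718  -6.9502] w 0.0122 t 21.85
[-0.2813 -0.5591 -0.3527]
```

Request:
{"method": "carry_out", "body": {"targets": [[1,0,0,0,8],[1,-0.04,0,0,8],[1,-0.05,0,0,8],[1,-0.05,0,0,8],[1,-0.05,0,0,8],[1,-0.05,0,0,8],[1,0,0,0,-8],[1,-0.04,0,0,-8],[1,-0.05,0,0,-8],[1,-0.05,0,0,-8],[1,-0.05,0,0,-8],[1,-0.05,0,0,-8],[1,0,0,0,8],[1,-0.04,0,0,8],[1,-0.05,0,0,8],[1,-0.05,0,0,8],[1,-0.05,0,0,8],[1,-0.05,0,0,8]]}}

```text
time: 23.65
tool_pos: [0.5234, -0.0139, 0.1081]
ee_rot: [-1.984, 1.569, -2.447]
wrist_force: [2.2, -1.7, -6.3]
width: 0.0119
```

Request:
{"method": "carry_out", "body": {"targets": [[1,0,0,0,-8],[1,-0.04,0,0,-8],[1,-0.05,0,0,-8],[1,-0.05,0,0,-8],[1,-0.05,0,0,-8],[1,-0.05,0,0,-8],[1,0,0,0,8],[1,-0.04,0,0,8],[1,-0.05,0,0,8],[1,-0.05,0,0,8],[1,-0.05,0,0,8],[1,-0.05,0,0,8]]}}

```text
time: 24.85
tool_pos: [0.5234, -0.0132, 0.1144]
ee_rot: [-3.056, 1.57, 2.762]
wrist_force: [-0.2, 0.2, -0.9]
width: 0.0121
```

```bash
python3 - <<'E'
from h import *
from bench import robot
o=robot.get_obs()
R=goal(o,[.5245,-.0126,.093],87.5);print(o["wrist_torque"])
E
```

```text
pos [ 0.5234 -0.0132  0.1144] yang 63.37 turn -24.13 before [2.1448 0.1008 0.072 ] after [2.1448 0.0626 0.1069] F [-0.1981  0.1703 -0.8961] w 0.0121 t 24.85
[ 0.035  -0.0906 -0.0964]
```

Request:
{"method": "carry_out", "body": {"targets": [[1,-0.1,0,0,-8],[1,-0.2,0,0,-8],[1,-0.3,0,0,-8],[1,-1,0,0,0],[1,-2,0,0,0],[1,-2,0,0,0],[1,-2,0,0,0],[1,0,-3,-0.2,0],[1,0,-4.5,-0.4,0],[1,0,-4.5,-0.4,0],[1,0,-4.5,-0.4,0],[1,0,-4.5,-0.5,0],[1,0,-3.7,-0.5,0],[1,0,-2,0,0],[1,0,0,0,0],[1,0,0,0,0],[1,0,0,0,0]]}}

```text
time: 26.55
tool_pos: [0.4893, -0.278, 0.1913]
ee_rot: [1.038, 1.57, 0.998]
wrist_force: [0.4, 0.5, -0.5]
width: 0.0115
```

```bash
python3 - <<'E'
from h import *
from bench import robot
o=robot.get_obs()
R=goal(o,[.487,-.279,.054],87.5)
p=o["tool_pos"]
t=np.linspace(0,2*np.pi,60)
ims=[]
for n in["scene","side"]:
    s=robot.snapshot(n);pickle.dump(s,open(f"pics/{n}7.pkl","wb"));im=s["image"][:,:,::-1].copy()
    x,y=proj(s,[[.462,-.31,.05]])[0].astype(int)-[60,60];k=400/120
    im=cv2.resize(im[y:y+120,x:x+120],(400,400),interpolation=cv2.INTER_CUBIC)
    for P,r,z,c in[([.487,-.279],.014,.004,(255,0,0)),([.459,-.322],.011,.004,(0,0,255))]:
        q=(proj(s,np.c_[P[0]+r*np.cos(t),P[1]+r*np.sin(t),0*t+z])-[x,y])*k
        cv2.polylines(im,[q.astype(int)],True,c,1)
    ims.append(im)
cv2.imwrite("pics/m7.png",np.hstack(ims))
E
```

```text
pos [ 0.4893 -0.278   0.1913] yang 87.71 turn 0.21 before [13.7263 -0.1213 -0.2309] after [13.7263 -0.1221 -0.2304] F [ 0.4486  0.4833 -0.4691] w 0.0115 t 26.55
```

View pics/m7.png

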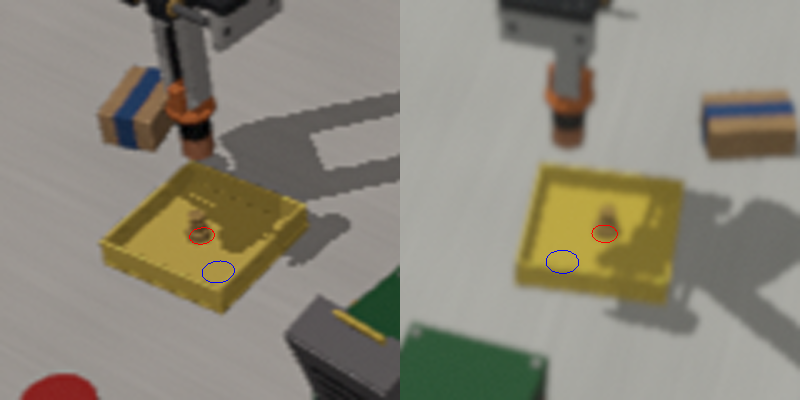

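Request:
{"method": "carry_out", "body": {"targets": [[1,2,-0.3,-0.4,0],[1,3,0,0,0],[1,3,0,0,0],[1,3,0,0,0],[1,1.5,0,0,0],[1,0.8,0,0,0],[1,0.2,0,0,0],[1,0,0,0,0],[1,0,0,0,0]]}}

```text
time: 27.55
tool_pos: [0.486, -0.2826, 0.0578]
ee_rot: [-0.577, 1.567, -0.617]
wrist_force: [-0.4, 0.3, -0.9]
width: 0.0116
```

```bash
python3 - <<'E'
from h import *
from bench import robot
o=robot.get_obs()
R=goal(o,[.485,-.281,.0534],87.5)
E
```

```text
pos [ 0.486  -0.2826  0.0578] yang 87.70 turn 0.20 before [ 0.4384  0.1579 -0.1061] after [ 0.4384  0.1575 -0.1067] F [-0.3848  0.3234 -0.9301] w 0.0116 t 27.55
```

Request:
{"method": "carry_out", "body": {"targets": [[1,0.2,0,0,0],[1,0.1,0,0,0],[1,0.1,0,0,0],[1,0.1,0,0,0],[1,0,0,0,0],[1,0,0,0,0]]}}

```text
time: 28.15
tool_pos: [0.4854, -0.2823, 0.0533]
ee_rot: [-0.596, 1.569, -0.637]
wrist_force: [-2.8, 1.1, 6.8]
width: 0.012
```

Request:
{"method": "carry_out", "body": {"targets": [[1,-0.03,0,0,0],[1,0,0,0,0],[0,0,0,0,0],[0,0,0,0,0],[0,0,0,0,0],[0,0,0,0,0],[0,0,0,0,0],[0,-1,0,0,0],[0,-3,0,0,0],[0,-4,0,0,0],[0,-4,0,0,0],[0,-4,0,0,0],[0,0,-4,-2,0],[0,0,-4,-2,0],[0,0,0,0,0],[0,0,0,0,0]]}}

```text
time: 29.75
tool_pos: [0.4413, -0.3608, 0.2116]
ee_rot: [0.798, 1.57, 0.756]
wrist_force: [0.4, 0.4, -0.4]
width: 0.0941
```

```bash
python3 - <<'E'
from h import *
from bench import robot
o=robot.get_obs()
R=goal(o,[.485,-.281,.0534],87.5)
ims=[]
S=robot.snapshot("scene");D=robot.snapshot("side")
for s,P in[(S,[.475,-.3,.03]),(D,[.475,-.3,.03]),(S,[.526,0,.09]),(S,[.48,.34,0]),(D,[.526,0,.09]),(D,[.48,.34,0])]:
    x,y=np.maximum(proj(s,[P])[0].astype(int)-[65,65],0);x=min(x,510);y=min(y,350)
    ims.append(cv2.resize(s["image"][y:y+130,x:x+130,::-1],(266,266),interpolation=cv2.INTER_CUBIC))
cv2.imwrite("pics/m8.png",np.vstack([np.hstack(ims[:3]),np.hstack(ims[3:])]))
E
```

```text
pos [ 0.4413 -0.3608  0.2116] yang 87.58 turn 0.08 before [15.825   8.155   4.0237] after [15.825   8.1606  4.0123] F [ 0.3738  0.39   -0.4221] w 0.0941 t 29.75
```

View pics/m8.png

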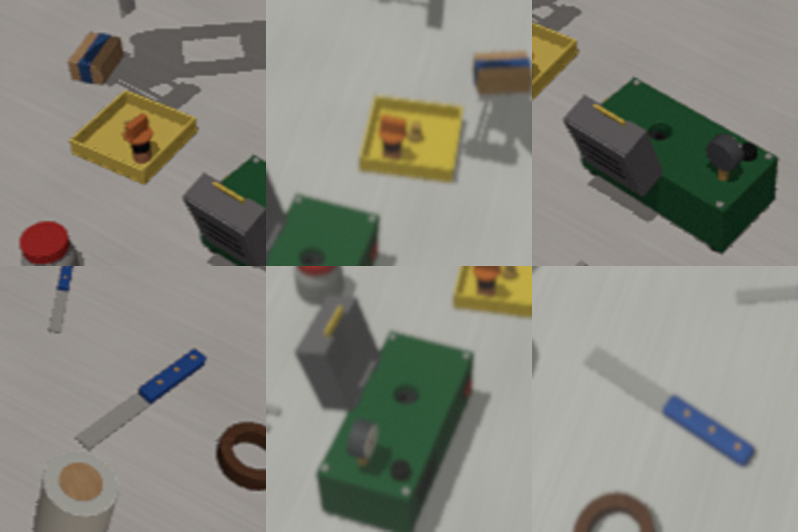

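```bash
python3 -c "
from bench import robot
print(robot.close_job())"
```

```text
the job is handed in; nothing more can be done
None
```

The job is done and handed in at about 30 s of the 72 s allowed; the hand-in reports no verdict.

- **Hood:** I gripped the middle-sized blue scraper, slid its blade into the notch under the yellow lip, and levered the hood up. I then pushed it over from inside to about 1.8 rad, worked out from the blade tip position. The scraper went back down on the bench where it had been.
- **Cartridge:** I gripped the bar and twisted it about 24° each way while easing it up. The pull read about 5–7 N at the checks. The seal let go after about 22 mm of rise, and I stood the cartridge in the tray corner, clear of the fitting.
- **Last checks:** The closing pictures show the cartridge upright in the tray and the fitting standing. They also show the hood fully open, the scraper flat, and the unit on its feet with no visible shift. The bystanders in view are standing and look untouched; the oil bottle and most of the wrench were outside the close-ups. The gripper was open, clear of everything, at a height of 0.21 m.
- **Failed or disagreeing:** No check failed. My camera estimates disagreed by up to about 7 mm for the scraper, 5 mm for the tray and 9 mm for the fitting, so I placed the cartridge with about 2 cm of clearance.

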